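Serve the long roll from the warming drawer with tongs

ROBOT

A 6-joint arm with a two-finger parallel gripper is mounted at the origin on a cart in front of the work surface, level with it; the furniture and walls round the work are solid. World frame = base frame: x ahead of the robot, y to its left, z up, the work surface at z = 0. Lengths are in m, angles in rad, forces in N, time in s.
With the tool pointing down it reaches from about 0.35 to 0.85 m from the base axis. Payload 8.1 kg.
Tool frame: the origin (TCP) lies on the centre line of the jaws, within the pads' length; the fingertips stand r.tips_ahead ahead of it and the grasp point (between the pads) is the TCP (r.tips_ahead is the distance from the TCP to the fingertips, in m); z points along the fingers, y is the line along which they close (so a half turn about z gives the same grasp; the last joint's range is limited). The gripper opens to 93 mm and grips with 3 to 60 N. Pads are 15 mm wide; open, the fingers measure 128 mm over their backs; the gripper's body (75 mm by 188 mm) begins 65 mm behind the grasp point.
Start: joints at [-1.242, 0.13, 1.488, -0, 1.523, -0.085], TCP at [0.241, -0.549, 0.214] pointing down, gripper open.
Joint ranges: [-2.96, 2.96], [-0.89, 2.26], [0.02, 2.5], [-1.34, 4.48], [0, 2.73], [-2.66, 2.66]. Speed limits (rad/s): [2.39, 2.39, 2.79, 3.14, 3.14, 3.14].

INTERFACE

Orientations are given as a rotation vector (axis times angle).
In Python, from rig import r, viewer gives the robot as it stands.
- The arm moves only by the tool drive_tool, never from a script. Its argument "deltas" is a list of rows, each an object with "delta_rot": the turn, a rotation vector about the tool's x, y, z in rad, a list of three; "xyz": the shift along the tool's x, y, z in mm, a list of three; "claw": the opening, from 0 (shut) to 1 (fully open). In form: [{"delta_rot": [ax, ay, az], "xyz": [tx, ty, tz], "claw": claw}, ...]. A call has 1 to 10 rows; each row is the pose to reach, as a shift and turn from the pose commanded when the call began, along the tool's axes at that moment; what a row does not reach only later rows make up. A row lasts 1/8 s, in which the tool goes at most 62.5 mm and 10.7 degrees, less where a joint would pass 70% of its speed; a pose out of reach is approached as far as the arm can. A call with a gripper value outside its range is refused whole. The fingers move at their own pace and stop on an object; "squeeze" is the grip in N (left out, the last holds). Time passes only in rows, so rows that repeat a pose let the fingers close. It gives the time, the measured TCP pose, the force, the opening and the grip force at its end, in the units of the state.
- r.read_state(): the state, without advancing time (a new reading comes with each control period).
- viewer.grab_frame(name): name is "scene" or "side" or "wrist"; returns (picture, depth): 400x640x3 uint8, red, green, blue; 400x640 float32, m along the optical axis (not along the pixel's ray), 0 where there is no reading.
- viewer.camera_info(name): a dict with "fovy" (degrees; the focal length in pixels is half the picture's height over the tangent of half this angle, whatever the lens; pixels are square), "cx", "cy" (the principal point, pixels), "world_from_camera" (4x4, takes a point from camera to world coordinates). Camera axes: x right, y down, z forward; pixel columns grow to the right and rows downward; lengths in m; the calibration is good to about 2 mm. A picture is of the moment at which its call begins: read the wrist's pose just before it. camera_info takes no time and is no camera call; for the wrist camera it gives the pose at the moment of the call.
- r.finish_job(): hands the job in; it is judged then, once.
The state is a dict: "t": time; "joint_positions": joint angles; "joint_velocities": joint speeds; "effort": joint torques, N m; "position": TCP position; "eef_rot": TCP orientation; "force": force on the tool from outside, world axes, zero at the start; "ft_torque": the same for the moment, N m; "gripper_width": finger opening in m; "grip_force": force on a finger pad.
Only numpy, scipy, OpenCV 4.12 (cv2) and the standard library are available. Lean on these libraries where they do the work, as an engineer would, in place of code of your own. Each camera call takes 0.05 s, during which the arm holds its last target. There are 200 camera calls.

TASK

Open the warming drawer first: pull it out by its bar handle all the way to its stop, and leave it open. Then pick up the kitchen tongs from the worktop, close their tips on the sides of the long roll in the drawer (touch the bread only with the tongs, leave the two round rolls in the drawer) and lift it out. Finish while holding it: the roll stays still in the closed tongs, about 10 cm above the top edge of the drawer front; leave everything else on the island as it stands.

Things in the scene. Friction and masses are not known exactly. Their poses are not given: they have to be found in the camera images.
- warmer: steel countertop warming drawer (fixed housing), a low box 240 mm deep (its x), 340 wide (its y), 122 high; origin at worktop level in the middle of its front, which looks to its -x. In front: one drawer (middle at y = +0.030, 288 wide) and, at the robot's right, a control strip with a dial. A dish (top 170 mm above the worktop) and a jar (231) stand fast on its rear half
- drawer (a joint): how far the drawer is out, m: 0 shut, stop at 0.170; it slides along the housing's -x with about 2 N of friction plus 12 N per m/s and stays where it is left. It starts 0 to 15 mm open
- drawer_handle (a point): middle of the drawer's level bar handle (moves with the drawer; axes as the housing's). Bar 10 mm thick, 118 long along y, 94 mm above the worktop; its axis is 42 mm before the drawer front, 37 mm of free gap. Top edge of the drawer front: 112 mm above the worktop. It can be pinched from above, one finger before and one behind the bar
- drawer_floor (a point): point on the flat floor of the drawer's pan, 66 mm above the worktop, mid width, 155 mm behind (+x) the handle bar; moves with the drawer, axes as the housing's. Pan 264 mm wide, 205 long; the drawer front's inner face is 100 mm before this point and stands 46 mm above the floor, the other walls 18 mm
- tongs: kitchen tongs, steel arms, grey ribbed tips, 90 g, lying open on edge on the worktop, arms side by side. Origin on the hinge axis at the underside; x runs from hinge to tips (end at 0.22), y is the line across which the arms close, z is up as they lie. All lies in z 0 to 0.026. A spring opens both arms alike: at the grip point about 6 N start to close them, 9 N close them on the roll
- tongs_left (a joint): closing angle of each arm, rad: 0 fully open (as they lie), 0.19 tips together. At 0 the tips stand 84 mm apart inside and the arms at the grip point 60 mm apart outside; each 0.01 rad closes the tips by about 4 mm and the grip point by about 2 mm. At about 0.09 the tips are parallel on the roll's 46 mm, with 41 mm at the grip point
- tongs_grip (a point): grip point of the tongs: midway between the arms, 0.105 from the hinge, z = 0.013 in the tongs' frame (near the centre of mass). The arms are flat outside here, 22 mm high (z 0.002 to 0.024), axes as the tongs'. Squeezed to about 50 mm here the tongs sit firmly in the fingers with the tips still some 65 mm apart; a squeeze of 20 to 30 N then holds the roll
- tongs_tips (a point): midpoint between the two tips, 0.198 from the hinge, z = 0.013 in the tongs' frame, 93 mm ahead of the grip point. The tips are flat pads 50 mm long (x 0.170 to 0.220), 26 mm high, 5 mm thick
- long_roll: the long bread roll, oblong with three slanting cuts, 90 long (its x) x 46 wide (its y) x 40 mm high, 35 to 70 g, lying in the pan beside two round rolls; origin at the centre of its flat underside, z up. Its long axis lies within about 20 degrees of the pulling direction; its middle is 75 to 125 mm behind the drawer front's inner face
- long_roll_middle (a point): middle of the long roll, 18 mm above its underside
- round_roll_a: round bread roll with a cross cut, 58 mm wide, 40 high; origin at the centre of its underside. The three rolls lie side by side, about 85 mm from middle to middle; which is where varies
- round_roll_b: the other round roll, the same
- white_spoon: white kitchen spoon (flat, spatula-like), 150 x 30 x 15 mm, lying on the worktop at the left; leave it
- salt_shaker: grey salt shaker, 44 mm wide, 90 high, on the worktop; leave it
- spice_jar: spice jar, 45 mm wide, 105 high, on the worktop; leave it
- measure_cup: measuring cup with flat handle, 60 x 115 x 38 mm, at the front right of the worktop; leave it

How it is judged:
By the outcome, as a careful person would: the job done as asked, in the order asked, and still so for the second after the job is handed in, while the arm keeps its last pose, push and grip.
It also fails if it takes over 64 s, if anything falls off the work surface, if the arm or the gripper's body presses on something with over 40 N, if the wrist force passes 120 N, or if a joint passes its speed limit or range.

## Working session

There is one attempt and no reset: what is moved stays moved. The work goes in short steps, Python scripts to look and compute and a tool call to move; the robot and the scene stay as the last step left them, time stands still between calls to the robot, and variables do not carry over. Pictures are saved under pics/ and viewed, at most 10 in all, crops included, and the job is handed in when it is done.

Besides the shell and the picture viewer there is one more tool, called by a JSON object that holds its "method" and its "body". drive_tool: Moves the arm, as the interface text tells. Its arguments: {"type":"object","properties":{"deltas":{"type":"array"},"squeeze":{"type":"number"}},"required":["deltas"]}

```bash
mkdir -p pics; ls; cat > h.py <<'E'
import numpy as np, cv2
from rig import r, viewer
from scipy.spatial.transform import Rotation as R
def grab(n,save=None):
    i=viewer.camera_info(n); p,d=viewer.grab_frame(n)
    np.savez(f'/tmp/{n}.npz',p=p,d=d,T=i['world_from_camera'],f=200/np.tan(np.radians(i['fovy'])/2),c=[i['cx'],i['cy']])
    if save: cv2.imwrite(f'pics/{save}.png',p[...,::-1])
def cloud(n):
    z=np.load(f'/tmp/{n}.npz'); d=z['d']; v,u=np.indices(d.shape)
    P=np.stack([(u-z['c'][0])/z['f']*d,(v-z['c'][1])/z['f']*d,d],-1)
    T=z['T']; return P@T[:3,:3].T+T[:3,3],d>0,z['p']
def w2t(p):
    s=r.read_state(); M=R.from_rotvec(s['eef_rot']); return M.inv().apply(np.array(p)-s['position'])*1000
E
python3 - <<'E'
from h import *
grab('scene','scene0');grab('side','side0')
s=r.read_state();print(s['eef_rot'],r.tips_ahead,s['t'], R.from_rotvec(s['eef_rot']).as_matrix().round(3))
E
```

```text
pics
[-3.07292542e+00 -6.45026237e-01  2.47791756e-04] 0.019 0.1 [[ 0.916  0.402 -0.001]
 [ 0.402 -0.916  0.002]
 [ 0.    -0.002 -1.   ]]
```

View pics/scene0.png

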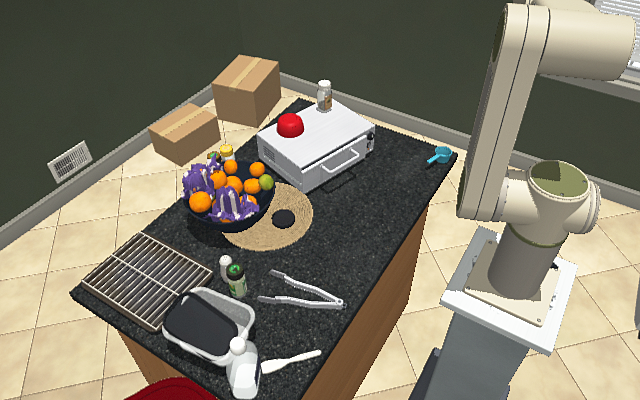

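View pics/side0.png

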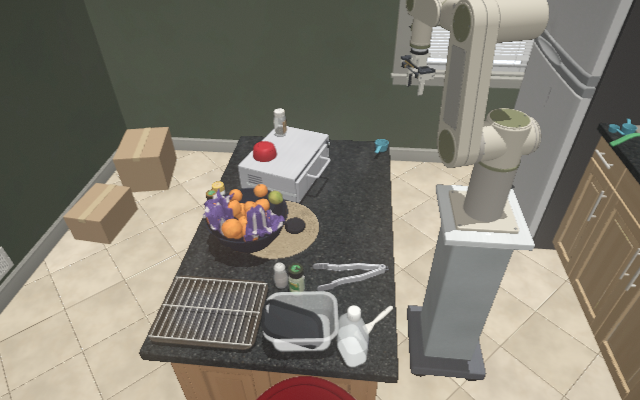

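The scene view shows the warmer with its bar handle near (342,160). The tongs have their hinge at (342,303) and tips at (270,273) and (262,299). The shakers are at (228,268) and (236,280).

```bash
python3 - <<'E'
from h import *
for n in('scene','side'):
    P,ok,p=cloud(n)
    z=P[...,2]
    # housing top
    m=ok&(abs(z-.122)<.006)&(P[...,0]>.3)&(abs(P[...,1])<.8)
    k,l,st,c=cv2.connectedComponentsWithStats(m.astype('uint8'))
    j=1+np.argmax(st[1:,4]); Q=P[l==j]
    print(n,'top',st[j,4],Q.mean(0),cv2.boxPoints(cv2.minAreaRect((Q[:,:2]*1000).astype('f4'))).round(0).tolist())
    # bar: z 0.085-0.103, in front of the housing ; tongs: z .008-.035
    box=cv2.boxPoints(cv2.minAreaRect((Q[:,:2]*1000).astype('f4')))
    m=ok&(z>.012)&(z<.04)&(P[...,0]>.3)&(P[...,0]<.9)
    k,l,st,c=cv2.connectedComponentsWithStats(m.astype('uint8'))
    for i in range(1,k):
        if st[i,4]>60: 
            Q=P[l==i]; print(' low',st[i].tolist(),Q.mean(0).round(3),Q.min(0).round(3),Q.max(0).round(3))
P,ok,p=cloud('scene')
for u,v in [(342,160),(325,170),(358,152),(342,303),(332,302),(270,273),(262,299),(300,284),(300,300),(228,268),(236,280),(237,268)]:
    w=P[v-1:v+2,u-1:u+2].reshape(-1,3); print(u,v,w[np.argmax(w[:,2])].round(3))
cv2.imwrite('pics/c.png',np.hstack([cv2.resize(p[100:200,250:390,::-1],None,fx=2.8,fy=2.8),cv2.resize(p[240:340,200:340,::-1],None,fx=2.8,fy=2.8)]))
E
```

```text
scene top 3575 [ 0.7462997  -0.1595284   0.12235088] [[595.0, -306.0], [830.0, -376.0], [930.0, -43.0], [695.0, 27.0]]
 low [444, 0, 59, 15, 254] [ 0.687 -1.68   0.025] [ 0.549 -1.703  0.012] [ 0.87  -1.657  0.04 ]
 low [263, 143, 111, 51, 511] [ 0.702 -0.076  0.027] [ 0.599 -0.305  0.012] [0.9  0.03 0.04]
 low [427, 146, 25, 17, 213] [ 0.374 -0.39   0.028] [ 0.342 -0.43   0.012] [ 0.4  -0.31  0.04]
 low [239, 187, 26, 24, 170] [0.802 0.131 0.026] [0.75  0.113 0.012] [0.868 0.165 0.04 ]
 low [271, 209, 24, 19, 346] [0.679 0.153 0.02 ] [0.643 0.114 0.012] [0.717 0.189 0.027]
 low [107, 245, 106, 87, 1399] [0.81  0.541 0.022] [0.719 0.415 0.012] [0.9   0.653 0.031]
 low [257, 269, 90, 39, 723] [0.469 0.358 0.022] [0.354 0.316 0.012] [0.593 0.429 0.032]
 low [230, 284, 17, 12, 96] [0.62  0.442 0.027] [0.609 0.415 0.013] [0.646 0.455 0.04 ]
 low [197, 304, 52, 52, 1091] [0.588 0.561 0.026] [0.535 0.503 0.012] [0.65  0.628 0.04 ]
 low [178, 344, 49, 21, 116] [0.573 0.633 0.026] [0.516 0.616 0.012] [0.649 0.643 0.04 ]
 low [288, 349, 33, 13, 92] [0.372 0.498 0.014] [0.343 0.466 0.012] [0.4
[... 953 characters left out ...]
]
 low [292, 304, 41, 34, 793] [0.574 0.548 0.026] [0.51  0.502 0.012] [0.628 0.613 0.04 ]
 low [371, 306, 20, 19, 64] [0.373 0.502 0.014] [0.348 0.47  0.012] [0.403 0.539 0.017]
 low [337, 340, 31, 26, 170] [0.454 0.651 0.026] [0.414 0.605 0.012] [0.495 0.668 0.04 ]
 low [273, 342, 58, 9, 231] [0.585 0.635 0.027] [0.513 0.613 0.012] [0.667 0.646 0.04 ]
342 160 [ 0.635 -0.13   0.074]
325 170 [ 0.634 -0.033  0.103]
358 152 [ 0.586 -0.157  0.103]
342 303 [0.367 0.327 0.027]
332 302 [0.383 0.341 0.027]
270 273 [0.593 0.338 0.012]
262 299 [0.555 0.425 0.023]
300 284 [0.491 0.332 0.027]
300 300 [0.458 0.381 0.028]
228 268 [0.649 0.438 0.109]
236 280 [0.617 0.448 0.091]
237 268 [0.63  0.425 0.108]
```

View pics/c.png

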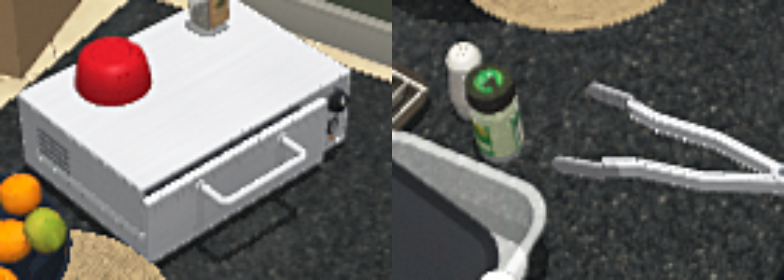

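The crop shows the bar handle at the drawer's middle. The tongs lie open, with their tips toward the bottles. Next I refine the bar and the tongs in world coordinates.

```bash
python3 - <<'E'
from h import *
a=-.2925; X=np.array([np.cos(a),np.sin(a)]);Y=np.array([-X[1],X[0]]);O=np.array([.646,-.1395])
for n in('scene','side'):
    P,ok,p=cloud(n); z=P[...,2]
    h=np.stack([(P[...,:2]-O)@X,(P[...,:2]-O)@Y],-1)
    m=ok&(z>.085)&(z<.108)&(h[...,0]<-.03)&(h[...,0]>-.09)&(abs(h[...,1]-.03)<.1)
    Q=h[m]; print(n,'bar',m.sum(),np.percentile(Q,[2,50,98],axis=0).round(4).tolist(),'slope',np.polyfit(Q[:,1],Q[:,0],1).round(4), 'z',np.percentile(z[m],[50,95]))
    m=ok&(z>.015)&(z<.04)&(P[...,0]>.34)&(P[...,0]<.61)&(P[...,1]>.3)&(P[...,1]<.44)
    k,l,st,c=cv2.connectedComponentsWithStats(m.astype('uint8'));j=1+np.argmax(st[1:,4]);Q=P[l==j][:,:2]
    # symmetric axis: fit the yaw/center so that the outline is mirror symmetric: bin by distance from hinge
    hin=Q[Q[:,0]<np.percentile(Q[:,0],4)].mean(0)
    yaw=.25
    for it in range(8):
        t=np.array([np.cos(yaw),np.sin(yaw)]);s=np.array([-t[1],t[0]])
        u=Q@t;v=Q@s;c=[]
        for b in np.arange(u.min()+.03,u.min()+.21,.01):
            w=v[(u>=b)&(u<b+.01)]
            if len(w)>4:c.append((b+.005,(w.min()+w.max())/2,w.max()-w.min()))
        c=np.array(c);f=np.polyfit(c[:,0],c[:,1],1);yaw+=np.arctan(f[0])
    t=np.array([np.cos(yaw),np.sin(yaw)]);s=np.array([-t[1],t[0]])
    u=Q@t;print('tongs yaw',yaw,'umin,max',u.min(),u.max(),'len',np.ptp(u));print((c[:,2]*1000).round(), 'mid',np.median(c[:,1]))
    for g in (u.max()-.115,): print('grip',(t*g+s*np.median(c[:,1])).round(4))
E
```

```text
scene bar 139 [[-0.0618, -0.037], [-0.0552, 0.0312], [-0.0313, 0.099]] slope [-0.0133 -0.0524] z [0.0971468  0.10169512]
tongs yaw 0.2533707538845038 umin,max 0.4233782333473908 0.6588438417727098 len 0.23546560842531905
[25. 36. 40. 43. 53. 55. 59. 60. 61. 62. 64. 68. 65. 72. 78. 84. 91. 92.
 93.] mid 0.22362604288379984
grip [0.4704 0.3528]
side bar 88 [[-0.0634, -0.0373], [-0.057, 0.0385], [-0.0329, 0.0996]] slope [ 0.0099 -0.0543] z [0.09832737 0.10291659]
tongs yaw 0.2614400231793237 umin,max 0.42644375121809425 0.6596896373509746 len 0.2332458861328804
[32. 32. 40. 47. 51. 55. 60. 60. 61. 62. 64. 65. 73. 75. 81. 88. 92. 94.] mid 0.220059305931262
grip [0.4693 0.3534]
```

{"method": "drive_tool", "body": {"deltas": [{"delta_rot":[0,0,-0.1],"xyz":[52,-27,0],"claw":0.4},{"delta_rot":[0,0,-0.2],"xyz":[104,-54,0],"claw":0.4},{"delta_rot":[0,0,-0.3],"xyz":[156,-82,0],"claw":0.4},{"delta_rot":[0,0,-0.4],"xyz":[208,-110,0],"claw":0.4},{"delta_rot":[0,0,-0.5],"xyz":[260,-137,0],"claw":0.4},{"delta_rot":[0,0,-0.6],"xyz":[312,-165,0],"claw":0.4},{"delta_rot":[0,0,-0.7],"xyz":[364,-193,0],"claw":0.4},{"delta_rot":[0,0,-0.8],"xyz":[416,-220,0],"claw":0.4},{"delta_rot":[0,0,-0.863],"xyz":[465,-247,0],"claw":0.4},{"delta_rot":[0,0,-0.863],"xyz":[513,-272,10],"claw":0.4}]}}

```text
t: 1.35
position: [0.603, -0.0924, 0.2049]
eef_rot: [2.521, 1.873, 0.001]
force: [1.0, -1.3, 0.8]
gripper_width: 0.0375
grip_force: 0.0
```

{"method": "drive_tool", "body": {"deltas": [{"delta_rot":[0,0,0],"xyz":[0,0,0],"claw":0.4},{"delta_rot":[0,0,0],"xyz":[0,0,0],"claw":0.4}]}}

```text
t: 1.6
position: [0.6012, -0.094, 0.2038]
eef_rot: [-2.522, -1.873, 0.002]
force: [-1.0, 0.2, 0.6]
gripper_width: 0.037
grip_force: 0.0
```

```bash
python3 - <<'E'
from h import *
s=r.read_state(); M=R.from_rotvec(s['eef_rot']).as_matrix()
print(s['t'],s['position'],M.round(3).tolist(),s['joint_positions'],s['gripper_width'])
grab('wrist','w1')
P,ok,p=cloud('wrist');z=P[...,2]
a=-.2925; X=np.array([np.cos(a),np.sin(a)]);Y=np.array([-X[1],X[0]]);O=np.array([.646,-.1395])
h=np.stack([(P[...,:2]-O)@X,(P[...,:2]-O)@Y],-1)
m=ok&(z>.08)&(z<.108)&(h[...,0]<-.045)&(h[...,0]>-.09)&(abs(h[...,1]-.03)<.1)
Q=h[m]; print(m.sum(),np.percentile(Q,[1,50,99],axis=0).round(4).tolist(),np.polyfit(Q[:,1],Q[:,0],1),np.percentile(z[m],[50,98]))
E
```

```text
1.6 [ 0.60115822 -0.09404505  0.20382699] [[0.289, 0.957, -0.001], [0.957, -0.289, -0.0], [-0.001, -0.001, -1.0]] [-2.39111725e-01  1.59274777e-01  1.47584477e+00 -5.01992567e-04
  1.50780400e+00  5.41707107e-02] 0.03703047838870031
1427 [[-0.0616, -0.0375], [-0.0563, 0.0355], [-0.046, 0.0972]] [ 0.00466582 -0.05598989] [0.09857745 0.10033034]
```

View pics/w1.png

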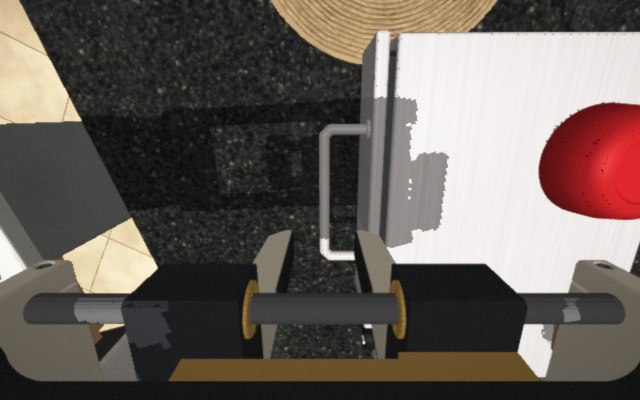

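The wrist view shows the bar at column 325, midway between the fingers (about 280 and 370). I'll descend and grip it.

{"method": "drive_tool", "body": {"deltas": [{"delta_rot":[0,0,0],"xyz":[0,0,40],"claw":0.32},{"delta_rot":[0,0,0],"xyz":[0,0,75],"claw":0.32},{"delta_rot":[0,0,0],"xyz":[0,0,100],"claw":0.32},{"delta_rot":[0,0,0],"xyz":[0,0,110],"claw":0.32},{"delta_rot":[0,0,0],"xyz":[0,0,110],"claw":0.05},{"delta_rot":[0,0,0],"xyz":[0,0,110],"claw":0.05},{"delta_rot":[0,0,0],"xyz":[0,0,110],"claw":0.05}], "squeeze": 30}}

```text
t: 2.52
position: [0.6026, -0.0943, 0.096]
eef_rot: [2.521, 1.871, 0.002]
force: [-0.5, -0.8, -0.2]
gripper_width: 0.0063
grip_force: 0.0
```

```bash
python3 - <<'E'
from h import *
s=r.read_state(); print(s['gripper_width'],s['grip_force'],s['position'])
grab('wrist','w2')
E
```

```text
0.006300060241313547 0.0 [ 0.60256504 -0.09434027  0.09599287]
```

View pics/w2.png

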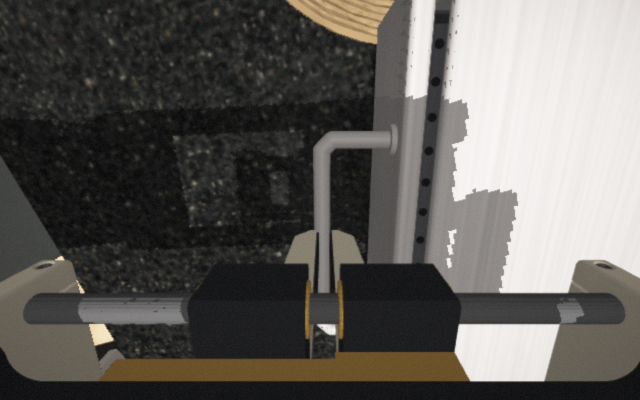

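{"method": "drive_tool", "body": {"deltas": [{"delta_rot":[0,0,0],"xyz":[0,0,3],"claw":0.0},{"delta_rot":[0,0,0],"xyz":[0,0,3],"claw":0.0}], "squeeze": 30}}

```text
t: 2.82
position: [0.604, -0.0946, 0.0948]
eef_rot: [2.519, 1.87, 0.005]
force: [-1.1, 0.4, 12.8]
gripper_width: 0.0007
grip_force: 6.7
```

```bash
python3 - <<'E'
from h import *
P,ok,p=cloud('wrist')
for u,v in [(323,170),(323,200),(323,225),(323,245),(323,265),(323,285),(300,240),(345,240),(300,255),(345,255),(325,330),(365,145)]: print(u,v,P[v,u].round(4),ok[v,u])
grab('wrist')
P,ok,p=cloud('wrist');print('now')
for u,v in [(323,170),(323,200),(323,225),(323,245),(323,265),(300,240),(345,240),(365,145)]: print(u,v,P[v,u].round(4),ok[v,u])
cv2.imwrite('pics/w3.png',cv2.resize(p[120:340,240:440,::-1],None,fx=2.5,fy=2.5))
E
```

```text
323 170 [ 0.6148 -0.0503  0.0989] True
323 200 [ 0.6095 -0.0678  0.0988] True
323 225 [ 0.605  -0.0827  0.1   ] True
323 245 [ 0.6011 -0.0955  0.1   ] True
323 265 [ 0.5969 -0.1094  0.099 ] True
323 285 [ 0.5925 -0.1238  0.0983] True
300 240 [ 0.5918 -0.0816  0.1158] True
345 240 [ 0.616  -0.089   0.1159] True
300 255 [ 0.593  -0.0822  0.1333] True
345 255 [ 0.6147 -0.0884  0.1341] True
325 330 [ 0.5838 -0.157   0.0998] True
365 145 [ 0.6419 -0.0435  0.0987] True
now
323 170 [ 0.6163 -0.0504  0.0986] True
323 200 [ 0.6111 -0.0675  0.0995] True
323 225 [ 0.6066 -0.0824  0.1003] True
323 245 [ 0.605  -0.0872  0.1176] True
323 265 [ 0.6047 -0.0881  0.138 ] True
300 240 [ 0.5932 -0.0817  0.115 ] True
345 240 [ 0.6173 -0.0893  0.1146] True
365 145 [ 0.6432 -0.0437  0.0982] True
```

View pics/w3.png

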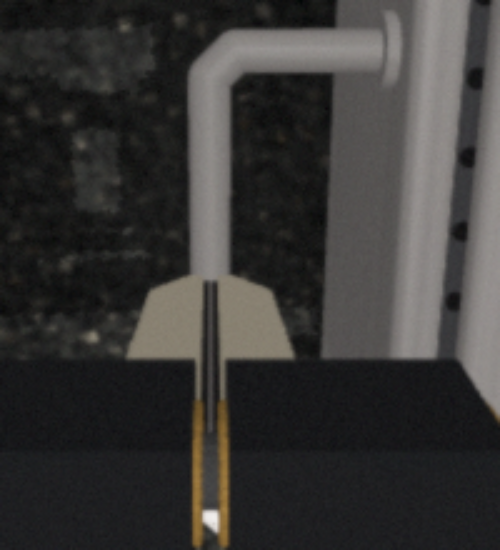

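```bash
python3 - <<'E'
from h import *
P,ok,p=cloud('wrist')
for u in (300,310,316,330,340):
    print(u,[(v,P[v,u,2].round(4).item()) for v in range(224,246,2)])
s=r.read_state();print(s['position'],s['force'],s['gripper_width'],r.tips_ahead,[a for a in dir(r) if a[0]!='_'])
E
```

```text
300 [(224, 0.0), (226, 0.0008), (228, 0.0014), (230, 0.0009), (232, 0.001), (234, 0.0003), (236, 0.1097), (238, 0.1126), (240, 0.115), (242, 0.1178), (244, 0.1189)]
310 [(224, 0.0004), (226, -0.0002), (228, 0.0009), (230, 0.0008), (232, 0.1031), (234, 0.1055), (236, 0.1102), (238, 0.1126), (240, 0.1151), (242, 0.1175), (244, 0.1198)]
316 [(224, 0.0973), (226, 0.0959), (228, 0.0974), (230, 0.0997), (232, 0.1034), (234, 0.1071), (236, 0.109), (238, 0.1121), (240, 0.1137), (242, 0.1166), (244, 0.1193)]
330 [(224, 0.0962), (226, 0.0973), (228, 0.0973), (230, 0.0998), (232, 0.1027), (234, 0.107), (236, 0.1085), (238, 0.1116), (240, 0.1151), (242, 0.1168), (244, 0.1189)]
340 [(224, 0.001), (226, -0.0005), (228, 0.0007), (230, 0.0013), (232, 0.0017), (234, 0.1071), (236, 0.1099), (238, 0.1115), (240, 0.1149), (242, 0.117), (244, 0.1192)]
[ 0.60397345 -0.094611    0.0947978 ] [-4.10161943e-01 -3.33889740e-03  1.27469751e+01] 0.000349995483326389 0.019 ['MotionError', 'finish_job', 'read_state', 'tips_ahead']
```

The fingertips are actually resting on top of the bar. They end at z≈0.100 while the TCP reads 0.095, so the tool is about 24 mm shorter than stated. I'll rise, open and go deeper.

{"method": "drive_tool", "body": {"deltas": [{"delta_rot":[0,0,0],"xyz":[0,0,-15],"claw":0.0},{"delta_rot":[0,0,0],"xyz":[0,0,-15],"claw":0.32},{"delta_rot":[0,0,0],"xyz":[0,0,-15],"claw":0.32},{"delta_rot":[0,0,0],"xyz":[0,0,-15],"claw":0.32},{"delta_rot":[0,0,0],"xyz":[0,0,0],"claw":0.32},{"delta_rot":[0,0,0],"xyz":[0,0,18],"claw":0.32},{"delta_rot":[0,0,0],"xyz":[0,0,18],"claw":0.05},{"delta_rot":[0,0,0],"xyz":[0,0,18],"claw":0.05},{"delta_rot":[0,0,0],"xyz":[0,0,18],"claw":0.05}], "squeeze": 30}}

```text
t: 4.0
position: [0.602, -0.0942, 0.0737]
eef_rot: [2.522, 1.872, 0.001]
force: [3.0, -1.1, -4.2]
gripper_width: 0.0088
grip_force: 30.0
```

{"method": "drive_tool", "body": {"deltas": [{"delta_rot":[0,0,0],"xyz":[0,-10,0],"claw":0.05},{"delta_rot":[0,0,0],"xyz":[0,-30,0],"claw":0.05},{"delta_rot":[0,0,0],"xyz":[0,-50,0],"claw":0.05},{"delta_rot":[0,0,0],"xyz":[0,-70,0],"claw":0.05},{"delta_rot":[0,0,0],"xyz":[0,-90,0],"claw":0.05},{"delta_rot":[0,0,0],"xyz":[0,-110,0],"claw":0.05},{"delta_rot":[0,0,0],"xyz":[0,-130,0],"claw":0.05},{"delta_rot":[0,0,0],"xyz":[0,-143,0],"claw":0.05},{"delta_rot":[0,0,0],"xyz":[0,-150,0],"claw":0.05},{"delta_rot":[0,0,0],"xyz":[0,-150,0],"claw":0.05}]}}

```text
t: 5.25
position: [0.4574, -0.0507, 0.0736]
eef_rot: [-2.523, -1.872, 0.002]
force: [-4.1, -3.7, -1.1]
gripper_width: 0.009
grip_force: 30.0
```

{"method": "drive_tool", "body": {"deltas": [{"delta_rot":[0,0,0],"xyz":[0,-5,0],"claw":0.05},{"delta_rot":[0,0,0],"xyz":[0,-9,0],"claw":0.05},{"delta_rot":[0,0,0],"xyz":[0,-12,0],"claw":0.05},{"delta_rot":[0,0,0],"xyz":[0,-12,0],"claw":0.05}]}}

```text
t: 5.75
position: [0.4467, -0.0475, 0.0736]
eef_rot: [2.523, 1.872, -0.001]
force: [-2.6, -4.8, -1.9]
gripper_width: 0.0087
grip_force: 30.0
```

{"method": "drive_tool", "body": {"deltas": [{"delta_rot":[0,0,0],"xyz":[0,-4,0],"claw":0.05},{"delta_rot":[0,0,0],"xyz":[0,-8,0],"claw":0.05},{"delta_rot":[0,0,0],"xyz":[0,-10,0],"claw":0.05},{"delta_rot":[0,0,0],"xyz":[0,-10,0],"claw":0.05}]}}

```text
t: 6.25
position: [0.4413, -0.0459, 0.0738]
eef_rot: [2.517, 1.866, 0.009]
force: [24.1, -10.5, -24.8]
gripper_width: 0.0089
grip_force: 30.0
```

{"method": "drive_tool", "body": {"deltas": [{"delta_rot":[0,0,0],"xyz":[0,4,0],"claw":0.05},{"delta_rot":[0,0,0],"xyz":[0,4,0],"claw":0.3},{"delta_rot":[0,0,0],"xyz":[0,4,0],"claw":0.3},{"delta_rot":[0,0,0],"xyz":[0,4,0],"claw":0.3},{"delta_rot":[0,0,0],"xyz":[0,4,-40],"claw":0.3},{"delta_rot":[0,0,0],"xyz":[0,4,-100],"claw":0.3},{"delta_rot":[0,0,0.1],"xyz":[20,0,-130],"claw":0.9},{"delta_rot":[0,0,0.28],"xyz":[75,-12,-130],"claw":0.9},{"delta_rot":[0,0,0.46],"xyz":[135,-25,-130],"claw":0.9},{"delta_rot":[0,0,0.64],"xyz":[195,-40,-130],"claw":0.9}]}}

```text
t: 7.5
position: [0.4547, 0.1328, 0.2039]
eef_rot: [-2.956, -1.064, -0.002]
force: [0.5, 0.7, 0.3]
gripper_width: 0.0636
grip_force: 0.0
```

```bash
python3 - <<'E'
from h import *
s=r.read_state(); M=R.from_rotvec(s['eef_rot']).as_matrix()
print(s['t'],s['position'],M.round(3).tolist(),s['joint_positions'].round(3) if hasattr(s['joint_positions'],'round') else s['joint_positions'])
th=np.arctan2(M[1,0],M[0,0])
print('to tongs', w2t([.4699,.3531,s['position'][2]]).round(1),'turn',th-.257)
E
```

```text
7.5 [0.45469021 0.13275943 0.2039399 ] [[0.771, 0.637, 0.001], [0.637, -0.771, 0.0], [0.001, 0.0, -1.0]] [ 0.176 -0.214  1.842  0.     1.512  1.056]
to tongs [ 1.521e+02 -1.601e+02  1.000e-01] turn 0.43383463312252735
```

{"method": "drive_tool", "body": {"deltas": [{"delta_rot":[0,0,0.18],"xyz":[35,-41,0],"claw":0.9},{"delta_rot":[0,0,0.36],"xyz":[70,-82,0],"claw":0.9},{"delta_rot":[0,0,0.38],"xyz":[105,-123,20],"claw":0.9},{"delta_rot":[0,0,0.38],"xyz":[139,-163,60],"claw":0.9},{"delta_rot":[0,0,0.38],"xyz":[139,-163,80],"claw":0.9},{"delta_rot":[0,0,0.38],"xyz":[139,-163,80],"claw":0.9},{"delta_rot":[0,0,0.38],"xyz":[139,-163,80],"claw":0.9}]}}

```text
t: 8.38
position: [0.4573, 0.3451, 0.1248]
eef_rot: [-3.102, -0.494, -0.002]
force: [-0.5, 1.1, 0.8]
gripper_width: 0.0836
grip_force: 0.0
```

```bash
python3 - <<'E'
from h import *
s=r.read_state(); M=R.from_rotvec(s['eef_rot']).as_matrix()
th=np.arctan2(M[1,0],M[0,0])
print(s['t'],s['position'],th,s['gripper_width'],np.round(s['joint_positions'],3))
grab('wrist','w4'); grab('scene','s4'); grab('side')
a=-.2925
# tongs arms near the grip: from wrist
P,ok,p=cloud('wrist');z=P[...,2]
t=np.array([np.cos(.257),np.sin(.257)]);n=np.array([-t[1],t[0]]);G=np.array([.4699,.3531])
u=(P[...,:2]-G)@t;v=(P[...,:2]-G)@n
m=ok&(z>.012)&(z<.032)&(abs(v)<.07)
for b in np.arange(-.14,.14,.02):
    w=v[m&(u>b)&(u<b+.02)]
    if len(w)>20: print('u %.2f'%b,len(w),w.min().round(4),w.max().round(4),((w.min()+w.max())/2).round(4))
print('u range',u[m].min(),u[m].max())
p=cv2.imread('pics/w4.png');q=cv2.imread('pics/s4.png')[90:250,240:440]
cv2.imwrite('pics/c4.png',np.hstack([cv2.resize(p,None,fx=.6,fy=.6)[:240],cv2.resize(q,(300,240))]))
E
```

```text
8.375 [0.45731939 0.34512975 0.12475821] 0.3160099732302042 0.08361418153963919 [ 0.557  0.116  1.67  -0.     1.354  1.812]
u -0.12 164 -0.0097 0.0092 -0.0002
u -0.10 400 -0.0146 0.0143 -0.0002
u -0.08 308 -0.0193 0.0191 -0.0001
u -0.06 327 -0.0242 0.0247 0.0002
u -0.04 342 -0.0285 0.0282 -0.0001
u -0.02 353 -0.0297 0.0298 0.0001
u 0.00 375 -0.0308 0.0302 -0.0003
u 0.02 399 -0.0326 0.0326 -0.0
u 0.04 472 -0.0399 0.0394 -0.0003
u 0.06 462 -0.0451 0.0448 -0.0002
u 0.08 419 -0.047 0.0467 -0.0002
u 0.10 264 -0.0479 0.0479 -0.0
u range -0.1208987267081509 0.11566374616681166
```

View pics/c4.png

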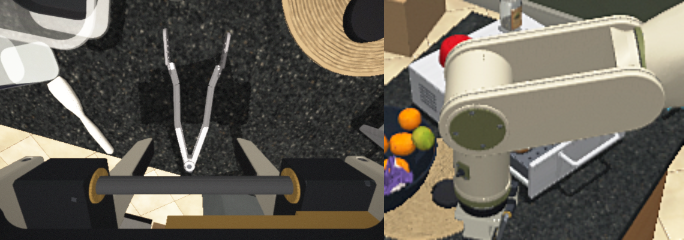

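The wrist view shows the tongs' axis is measured to under 1 mm, with yaw 0.257 and grip point (0.470, 0.353). I'll descend, keeping the jaws wide open.

{"method": "drive_tool", "body": {"deltas": [{"delta_rot":[0,0,0.059],"xyz":[14.5,-3.7,0],"claw":0.9},{"delta_rot":[0,0,0.059],"xyz":[14.5,-3.7,50],"claw":0.9},{"delta_rot":[0,0,0.059],"xyz":[14.5,-3.7,90],"claw":0.9},{"delta_rot":[0,0,0.059],"xyz":[14.5,-3.7,112],"claw":0.9},{"delta_rot":[0,0,0.059],"xyz":[14.5,-3.7,115],"claw":0.9},{"delta_rot":[0,0,0.059],"xyz":[14.5,-3.7,115],"claw":0.9}]}}

```text
t: 9.28
position: [0.4704, 0.3535, 0.01]
eef_rot: [-3.115, -0.403, -0.003]
force: [-0.2, 0.4, 0.7]
gripper_width: 0.084
grip_force: 0.0
```

```bash
python3 - <<'E'
from h import *
s=r.read_state(); M=R.from_rotvec(s['eef_rot']).as_matrix()
print(s['position'],np.arctan2(M[1,0],M[0,0]),w2t([.4699,.3531,0.0]).round(1))
grab('wrist')
P,ok,p=cloud('wrist')
Q=R.from_rotvec(s['eef_rot']).inv().apply((P[ok]-s['position'])) # tool frame
f=(abs(Q[:,0])<.02)&(abs(abs(Q[:,1])-.05)<.012)&(Q[:,2]<.0)&(Q[:,2]>-.04)
print('finger tip z in tool frame',np.percentile(Q[f][:,2],[90,97,99,99.8]).round(4),f.sum(),P[ok][f][:,2].min())
E
```

```text
[0.47038476 0.35353668 0.00998221] 0.2570152551644655 [-0.6  0.3 10. ]
finger tip z in tool frame [-0.0107 -0.0066 -0.0053 -0.0047] 2347 0.013672745673765807
```

{"method": "drive_tool", "body": {"deltas": [{"delta_rot":[0,0,0],"xyz":[0,0,5],"claw":0.9},{"delta_rot":[0,0,0],"xyz":[0,0,9],"claw":0.9},{"delta_rot":[0,0,0],"xyz":[0,0,9],"claw":0.9},{"delta_rot":[0,0,0],"xyz":[0,0,9],"claw":0.53},{"delta_rot":[0,0,0],"xyz":[0,0,9],"claw":0.53},{"delta_rot":[0,0,0],"xyz":[0,0,9],"claw":0.53},{"delta_rot":[0,0,0],"xyz":[0,0,9],"claw":0.53}], "squeeze": 25}}

```text
t: 10.2
position: [0.4695, 0.3533, -0.0004]
eef_rot: [-3.115, -0.403, -0.0]
force: [0.7, 0.7, 0.8]
gripper_width: 0.0512
grip_force: 7.6
```

{"method": "drive_tool", "body": {"deltas": [{"delta_rot":[0,0,0],"xyz":[0,0,-10],"claw":0.53},{"delta_rot":[0,0,0],"xyz":[0,0,-40],"claw":0.53},{"delta_rot":[0,0,0],"xyz":[0,0,-85],"claw":0.53},{"delta_rot":[0,0,0],"xyz":[0,10,-130],"claw":0.53},{"delta_rot":[0,0,0.05],"xyz":[-8,35,-175],"claw":0.53},{"delta_rot":[0,0,0.12],"xyz":[-25,70,-210],"claw":0.53},{"delta_rot":[0,0,0.22],"xyz":[-45,115,-220],"claw":0.53},{"delta_rot":[0,0,0.32],"xyz":[-68,165,-220],"claw":0.53},{"delta_rot":[0,0,0.42],"xyz":[-90,220,-220],"claw":0.53},{"delta_rot":[0,0,0.5],"xyz":[-110,270,-220],"claw":0.53}]}}

```text
t: 11.45
position: [0.4312, 0.0625, 0.2203]
eef_rot: [-3.118, 0.384, -0.002]
force: [0.8, -0.2, -0.8]
gripper_width: 0.0497
grip_force: 7.5
```

```bash
python3 - <<'E'
from h import *
s=r.read_state(); M=R.from_rotvec(s['eef_rot']).as_matrix()
th=np.arctan2(M[1,0],M[0,0]);print(s['position'],th,s['grip_force'],s['gripper_width'],w2t([.42,-.04,.22]).round(1),'turn z',th+.2925)
E
```

```text
[0.43116853 0.06247531 0.22028535] -0.24518898679728052 7.484608814120293 0.0497252836299696 [ 14.  102.1   0.3] turn z 0.047311013202719465
```

{"method": "drive_tool", "body": {"deltas": [{"delta_rot":[0,0,0.05],"xyz":[5,40,0],"claw":0.53},{"delta_rot":[0,0,0.05],"xyz":[10,75,0],"claw":0.53},{"delta_rot":[0,0,0.05],"xyz":[14,98,0],"claw":0.53},{"delta_rot":[0,0,0.05],"xyz":[14,98,0],"claw":0.53},{"delta_rot":[0,0,0.05],"xyz":[14,98,0],"claw":0.53}]}}

```text
t: 12.08
position: [0.4218, -0.0338, 0.2198]
eef_rot: [-3.108, 0.458, -0.001]
force: [-0.3, -0.5, -1.1]
gripper_width: 0.0494
grip_force: 7.5
```

```bash
python3 - <<'E'
from h import *
s=r.read_state(); M=R.from_rotvec(s['eef_rot']).as_matrix()
th=np.arctan2(M[1,0],M[0,0]);print(s['t'],s['position'],th,s['gripper_width'])
grab('wrist','w5')
E
```

```text
12.075 [ 0.42182367 -0.0338445   0.21981845] -0.29273276762920913 0.0493830360873803
```

View pics/w5.png

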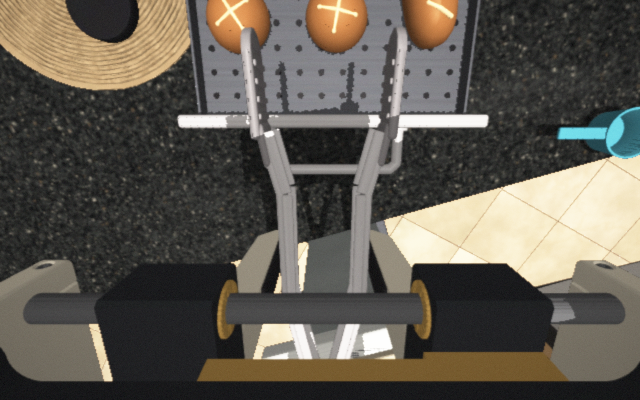

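The wrist view shows the two round rolls with cross cuts, at (238,20) and (336,20). The long roll with slanting cuts is on the right, at (430,20). I'll move ahead to see all of it.

{"method": "drive_tool", "body": {"deltas": [{"delta_rot":[0,0,0],"xyz":[30,15,0],"claw":0.53},{"delta_rot":[0,0,0],"xyz":[60,35,-5],"claw":0.53},{"delta_rot":[0,0,0],"xyz":[80,50,-10],"claw":0.53},{"delta_rot":[0,0,0],"xyz":[80,50,-10],"claw":0.53}]}}

```text
t: 12.62
position: [0.4848, -0.1053, 0.2296]
eef_rot: [-3.108, 0.458, 0.0]
force: [0.7, 0.4, -0.4]
gripper_width: 0.0498
grip_force: 7.5
```

```bash
python3 - <<'E'
from h import *
s=r.read_state(); print(s['t'],s['position'])
grab('wrist','w6')
P,ok,p=cloud('wrist');z=P[...,2]
hsv=cv2.cvtColor(p,cv2.COLOR_RGB2HSV)
m=ok&(z>.068)&(z<.115)&(hsv[...,1]>90)
k,l,st,c=cv2.connectedComponentsWithStats(m.astype('uint8'))
a=-.2925; X=np.array([np.cos(a),np.sin(a)]);Y=np.array([-X[1],X[0]]);O=np.array([.646,-.1395])
for i in range(1,k):
    if st[i,4]>400:
        Q=P[l==i]; rc=cv2.minAreaRect((Q[:,:2]*1000).astype('f4'));print(st[i].tolist(),rc,Q[:,2].max())
        print('  housing',((np.array(rc[0])/1000-O)@X).round(4),((np.array(rc[0])/1000-O)@Y).round(4))
# drawer front top edge
h=np.stack([(P[...,:2]-O)@X,(P[...,:2]-O)@Y],-1)
m=ok&(abs(z-.112)<.004)&(h[...,0]<-.1)&(h[...,0]>-.22); 
print('front',m.sum(),np.percentile(h[m],[2,50,98],axis=0).round(4).tolist())
# tongs in tool frame
Q=R.from_rotvec(s['eef_rot']).inv().apply((P.reshape(-1,3)-s['position'])).reshape(P.shape)
t=ok&(Q[...,2]<.02)&(Q[...,2]>-.06)&(Q[...,0]>.02)&(Q[...,0]<.16)&(abs(Q[...,1])<.06)
for b in np.arange(.02,.14,.01):
    w=Q[t&(Q[...,0]>b)&(Q[...,0]<b+.01)]
    if len(w)>10: print('%.2f'%b,len(w),w[:,1].min().round(4),w[:,1].max().round(4),'z top',np.percentile(w[:,2],10).round(4))
print(Q[t][:,0].max())
E
```

```text
12.625 [ 0.48477484 -0.10531841  0.22957828]
[345, 40, 41, 93, 2655] ((570.6217041015625, -171.056396484375), (37.398155212402344, 85.673095703125), 69.11073303222656) 0.10886070028044992
  housing -0.0631 -0.052
[265, 79, 50, 58, 2071] ((572.9315185546875, -97.05181884765625), (46.694679260253906, 56.921443939208984), 78.00184631347656) 0.10844469479108565
  housing -0.0822 0.0196
[169, 80, 59, 58, 2444] ((599.0103759765625, -5.630390167236328), (53.79772186279297, 55.546142578125), 44.05094909667969) 0.1076493488427559
  housing -0.0836 0.1146
front 2794 [[-0.1802, -0.109], [-0.174, 0.0488], [-0.1687, 0.1662]]
0.02 675 -0.025 0.025 z top -0.0251
0.03 741 -0.0256 0.0257 z top -0.0251
0.04 866 -0.0283 0.0284 z top -0.0251
0.05 966 -0.0317 0.0319 z top -0.0254
0.06 1118 -0.0357 0.0359 z top -0.0264
0.07 837 -0.0368 0.0366 z top -0.027
0.08 857 -0.0368 0.037 z top -0.0272
0.09 966 -0.0374 0.0372 z top -0.0271
0.10 899 -0.0378 0.0374 z top -0.0269
0.11 366 -0.0377 0.0374 z top -0.0245
0.1166656783314708
```

View pics/w6.png

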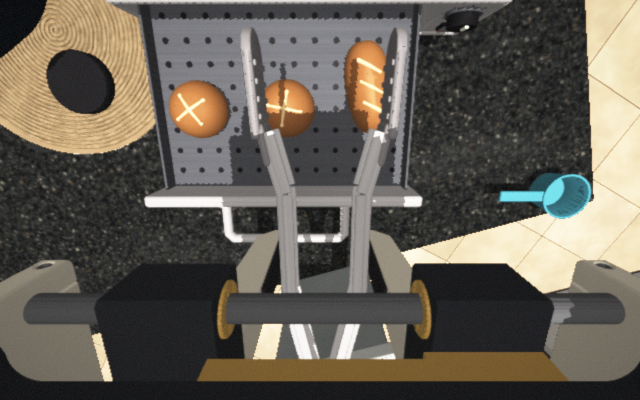

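The long roll is on the right, about (365,85), partly hidden by the right arm. The round rolls are at (198,108) and (290,108). I'll shift right to centre over the long roll and re-measure.

{"method": "drive_tool", "body": {"deltas": [{"delta_rot":[0,0,0],"xyz":[0,18,0],"claw":0.53},{"delta_rot":[0,0,0],"xyz":[0,34,0],"claw":0.53},{"delta_rot":[0,0,0],"xyz":[0,34,0],"claw":0.53},{"delta_rot":[0,0,0],"xyz":[0,34,0],"claw":0.53}]}}

```text
t: 13.18
position: [0.474, -0.1379, 0.2296]
eef_rot: [-3.108, 0.459, -0.0]
force: [-0.0, 0.2, -0.9]
gripper_width: 0.0498
grip_force: 7.5
```

```bash
python3 - <<'E'
from h import *
s=r.read_state(); print(s['t'],s['position'],np.round(s['joint_positions'],3))
grab('wrist','w7')
P,ok,p=cloud('wrist');z=P[...,2]
hsv=cv2.cvtColor(p,cv2.COLOR_RGB2HSV)
m=ok&(z>.070)&(z<.115)&(hsv[...,1]>70)
k,l,st,c=cv2.connectedComponentsWithStats(cv2.morphologyEx(m.astype('uint8'),cv2.MORPH_CLOSE,np.ones((5,5))))
a=-.2925; X=np.array([np.cos(a),np.sin(a)]);Y=np.array([-X[1],X[0]]);O=np.array([.646,-.1395])
for i in range(1,k):
    if st[i,4]>400:
        Q=P[(l==i)&m]; rc=cv2.minAreaRect((Q[:,:2]*1000).astype('f4'));print(st[i].tolist(),np.round(rc[0],1),np.round(rc[1],1),rc[2],Q[:,2].max().round(4))
        q=np.array(rc[0])/1000-O;print('  housing',(q@X).round(4),(q@Y).round(4))
h=np.stack([(P[...,:2]-O)@X,(P[...,:2]-O)@Y],-1)
m=ok&(abs(z-.112)<.005)&(h[...,0]<-.1)&(h[...,0]>-.22); print('front',np.percentile(h[m][:,0],[2,50,98]).round(4))
cv2.imwrite('pics/c7.png',cv2.resize(p[0:230,180:480,::-1],None,fx=2.4,fy=2.4))
E
```

```text
13.175 [ 0.47400326 -0.13793543  0.22958885] [-0.387 -0.167  1.754  0.     1.554  1.477]
[311, 39, 48, 94, 3544] [ 567.9 -178.3] [45.  87.8] 84.6176986694336 0.1087
  housing -0.0636 -0.0597
[135, 79, 61, 58, 2740] [598.8  -6.5] [52. 57.] 68.1307373046875 0.1075
  housing -0.0835 0.1138
[225, 80, 25, 55, 900] [577.2 -78.2] [26.4 52.5] 78.28945922851562 0.1074
  housing -0.0836 0.0389
[265, 83, 17, 47, 522] [ 568.9 -113.8] [12.6 45.6] 76.60797119140625 0.1023
  housing -0.0813 0.0024
front [-0.1798 -0.1737 -0.1687]
```

View pics/c7.png

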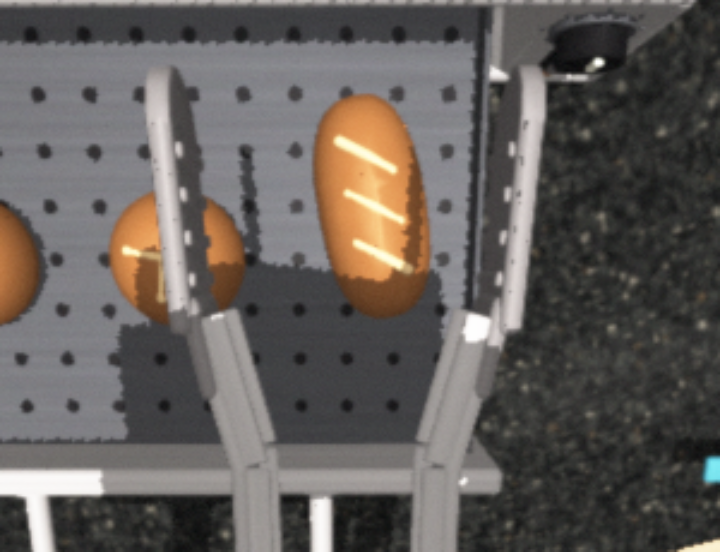

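The long roll's centre is at (0.568, -0.178), 45×88 mm, yaw ≈ -5.4°, 104 mm behind the front's inner face. All of that fits the sizes given. I plan a 25° tips-down approach in line with the roll.

```bash
cat >> h.py <<'E'
TIP=np.array([.0935,0,-.014])
def plan(tip,psi,al):
    s=r.read_state(); M0=R.from_rotvec(s['eef_rot']).as_matrix()
    x=np.array([np.cos(al)*np.cos(psi),np.cos(al)*np.sin(psi),-np.sin(al)]);y=np.array([np.sin(psi),-np.cos(psi),0])
    M=np.stack([x,y,np.cross(x,y)],1); p=np.array(tip)-M@TIP
    print('tcp',p.round(4),'shift',(M0.T@(p-s['position'])*1000).round(1),'rot',R.from_matrix(M0.T@M).as_rotvec().round(4),'tipnow',(M0@TIP+s['position']).round(4),'grip',s['gripper_width'],s['grip_force'])
E
python3 - <<'E'
from h import *
plan([.568,-.178,.161],-.094,np.radians(25))
E
```

```text
tcp [ 0.4777 -0.1695  0.1878] shift [12.7 29.3 41.7] rot [-0.0436 -0.435  -0.1956] tipnow [ 0.5636 -0.1647  0.2436] grip 0.04979511497883822 7.483937367796898
```

{"method": "drive_tool", "body": {"deltas": [{"delta_rot":[-0.009,-0.087,-0.039],"xyz":[2.5,6,0],"claw":0.52},{"delta_rot":[-0.0175,-0.174,-0.078],"xyz":[5,12,8],"claw":0.51},{"delta_rot":[-0.026,-0.261,-0.117],"xyz":[7.5,18,18],"claw":0.505},{"delta_rot":[-0.035,-0.348,-0.156],"xyz":[10,24,30],"claw":0.505},{"delta_rot":[-0.0436,-0.435,-0.1956],"xyz":[12.7,29.3,41.7],"claw":0.505},{"delta_rot":[-0.0436,-0.435,-0.1956],"xyz":[12.7,29.3,41.7],"claw":0.505},{"delta_rot":[-0.0436,-0.435,-0.1956],"xyz":[12.7,29.3,41.7],"claw":0.505}]}}

```text
t: 14.1
position: [0.4782, -0.1693, 0.1883]
eef_rot: [-3.045, 0.143, 0.672]
force: [0.7, -0.3, -1.1]
gripper_width: 0.0477
grip_force: 8.4
```

```bash
python3 - <<'E'
from h import *
plan([.568,-.178,.161],-.094,np.radians(25)); plan([.568,-.178,.091],-.094,np.radians(25))
s=r.read_state(); print(s['t'],np.round(s['joint_positions'],3))
grab('wrist','w8')
P,ok,p=cloud('wrist')
Q=R.from_rotvec(s['eef_rot']).inv().apply((P.reshape(-1,3)-s['position'])).reshape(P.shape)
t=ok&(Q[...,2]<.005)&(Q[...,2]>-.05)&(Q[...,0]>.06)&(Q[...,0]<.13)&(abs(Q[...,1])<.05)
for b in (.07,.09,.10):
    w=Q[t&(Q[...,0]>b)&(Q[...,0]<b+.01)]
    if len(w)>10:print(b,w[:,1].min().round(4),w[:,1].max().round(4),np.percentile(w[:,2],10).round(4))
print(Q[t][:,0].max())
E
```

```text
tcp [ 0.4777 -0.1695  0.1878] shift [-0.3  0.3  0.6] rot [ 0.0004 -0.0018 -0.0002] tipnow [ 0.5685 -0.1778  0.1616] grip 0.04769164054016326 8.402974158525467
tcp [ 0.4777 -0.1695  0.1178] shift [29.2  0.2 64.1] rot [ 0.0004 -0.0018 -0.0002] tipnow [ 0.5685 -0.1778  0.1616] grip 0.04769164054016326 8.402974158525467
14.1 [-0.358  0.335  1.365 -0.115  1.861  1.297]
0.07 -0.0348 0.0344 -0.0267
0.09 -0.0352 0.0349 -0.0268
0.1 -0.0357 0.035 -0.0266
0.11673055595196533
```

{"method": "drive_tool", "body": {"deltas": [{"delta_rot":[0,0,0],"xyz":[6,0,13],"claw":0.505},{"delta_rot":[0,0,0],"xyz":[13,0,28],"claw":0.505},{"delta_rot":[0,0,0],"xyz":[19,0,42],"claw":0.505},{"delta_rot":[0,0,0],"xyz":[24,0,53],"claw":0.505},{"delta_rot":[0,0,0],"xyz":[27,0,59],"claw":0.505},{"delta_rot":[0,0,0],"xyz":[29,0,64],"claw":0.505},{"delta_rot":[0,0,0],"xyz":[29,0,64],"claw":0.505}]}}

```text
t: 15.02
position: [0.477, -0.1695, 0.1173]
eef_rot: [-3.044, 0.143, 0.676]
force: [-0.1, 0.3, -0.5]
gripper_width: 0.047
grip_force: 8.4
```

```bash
python3 - <<'E'
from h import *
plan([.568,-.178,.091],-.094,np.radians(25))
s=r.read_state()
grab('wrist'); P,ok,p=cloud('wrist'); z=P[...,2]
hsv=cv2.cvtColor(p,cv2.COLOR_RGB2HSV)
t=np.array([np.cos(-.094),np.sin(-.094)]);n=np.array([-t[1],t[0]]);C=np.array([.568,-.178])
u=(P[...,:2]-C)@t;v=(P[...,:2]-C)@n
m=ok&(z>.07)&(z<.115)&(hsv[...,1]>90)&(abs(v)<.034)&(abs(u)<.07)
print('roll',m.sum(),np.percentile(u[m],[1,50,99]).round(4))
for b in np.arange(-.04,.04,.01):
    w=m&(u>b)&(u<b+.01)
    g=ok&(z>.07)&(z<.125)&(hsv[...,1]<60)&(abs(v)>.02)&(abs(v)<.045)&(u>b)&(u<b+.01)
    if w.sum()>5: print('%.2f'%b,'roll v',v[w].min().round(4),v[w].max().round(4),'tongs', v[g&(v<0)].max().round(4) if (g&(v<0)).any() else None, v[g&(v>0)].min().round(4) if (g&(v>0)).any() else None)
# lowest tongs z
Q=R.from_rotvec(s['eef_rot']).inv().apply((P.reshape(-1,3)-s['position'])).reshape(P.shape)
g=ok&(Q[...,0]>.07)&(Q[...,0]<.125)&(abs(abs(Q[...,1])-.0325)<.004)&(Q[...,2]<.002)&(Q[...,2]>-.04)
print('tong end',Q[g][:,0].max(),np.percentile(Q[g][:,2],5))
E
```

```text
tcp [ 0.4777 -0.1695  0.1178] shift [ 0.4 -0.1 -0.8] rot [0.0002 0.0005 0.0002] tipnow [ 0.5673 -0.178   0.0904] grip 0.047015450826505725 8.40287670493126
roll 11250 [-0.0349  0.0087  0.0329]
-0.04 roll v -0.0166 0.0161 tongs -0.02 0.02
-0.03 roll v -0.0203 0.0198 tongs -0.0202 0.0204
-0.02 roll v -0.0216 0.0213 tongs -0.0227 0.0228
-0.01 roll v -0.0219 0.0214 tongs -0.0281 0.0284
0.00 roll v -0.0225 0.0217 tongs -0.0283 0.0286
0.01 roll v -0.0217 0.0215 tongs -0.0289 0.0297
0.02 roll v -0.0216 0.0203 tongs -0.0303 0.0307
0.03 roll v -0.0193 0.0184 tongs None None
tong end 0.12499890713671853 -0.026925087593650678
```

The roll sits centred between the tips, with 6–7 mm free on each side. I'll close.

{"method": "drive_tool", "body": {"deltas": [{"delta_rot":[0,0,0],"xyz":[0,0,0],"claw":0.47},{"delta_rot":[0,0,0],"xyz":[0,0,0],"claw":0.45},{"delta_rot":[0,0,0],"xyz":[0,0,0],"claw":0.43},{"delta_rot":[0,0,0],"xyz":[0,0,0],"claw":0.38},{"delta_rot":[0,0,0],"xyz":[0,0,0],"claw":0.3},{"delta_rot":[0,0,0],"xyz":[0,0,0],"claw":0.3},{"delta_rot":[0,0,0],"xyz":[0,0,0],"claw":0.3}], "squeeze": 25}}

```text
t: 15.95
position: [0.4772, -0.1696, 0.1176]
eef_rot: [-3.044, 0.143, 0.675]
force: [1.0, -1.0, 1.2]
gripper_width: 0.042
grip_force: 25.0
```

{"method": "drive_tool", "body": {"deltas": [{"delta_rot":[0,0,0],"xyz":[-1,0,-2],"claw":0.3},{"delta_rot":[0,0,0],"xyz":[-3,0,-7],"claw":0.3},{"delta_rot":[0,0,0],"xyz":[-7,0,-15],"claw":0.3},{"delta_rot":[0,0,0],"xyz":[-13,0,-28],"claw":0.3},{"delta_rot":[0,0,0],"xyz":[-21,0,-45],"claw":0.3},{"delta_rot":[0,0,0],"xyz":[-31,0,-66],"claw":0.3},{"delta_rot":[0,0,0],"xyz":[-41,0,-88],"claw":0.3},{"delta_rot":[0,0,0],"xyz":[-50,0,-107],"claw":0.3},{"delta_rot":[0,0,0],"xyz":[-57,0,-122],"claw":0.3},{"delta_rot":[0,0,0],"xyz":[-60,0,-129],"claw":0.3}]}}

```text
t: 17.2
position: [0.4776, -0.1697, 0.2612]
eef_rot: [-3.045, 0.143, 0.673]
force: [-0.3, 0.2, -2.3]
gripper_width: 0.0413
grip_force: 25.0
```

{"method": "drive_tool", "body": {"deltas": [{"delta_rot":[0,0,0],"xyz":[0,0,0],"claw":0.3},{"delta_rot":[0,0,0],"xyz":[0,0,0],"claw":0.3},{"delta_rot":[0,0,0],"xyz":[0,0,0],"claw":0.3},{"delta_rot":[0,0,0],"xyz":[0,0,0],"claw":0.3}]}}

```text
t: 17.7
position: [0.477, -0.1694, 0.2593]
eef_rot: [-3.044, 0.143, 0.677]
force: [0.1, 0.3, -1.4]
gripper_width: 0.0414
grip_force: 25.0
```

```bash
python3 - <<'E'
from h import *
for k in range(2):
    s=r.read_state();print(s['t'],s['position'],s['gripper_width'],s['grip_force'],s['force'])
    grab('wrist'); P,ok,p=cloud('wrist'); z=P[...,2]
    hsv=cv2.cvtColor(p,cv2.COLOR_RGB2HSV)
    m=ok&(z>.17)&(z<.30)&(hsv[...,1]>90)&(hsv[...,0]<25)&(P[...,0]>.48)&(P[...,0]<.66)
    Q=P[m]; print(m.sum(),Q.mean(0).round(4),Q.min(0).round(4),Q.max(0).round(4))
    M=R.from_rotvec(s['eef_rot']); print('tool',M.inv().apply(Q-s['position']).mean(0).round(4))
    m=ok&(z>.07)&(z<.115)&(hsv[...,1]>90)&(hsv[...,0]<25); kk,l,st,c=cv2.connectedComponentsWithStats(m.astype('uint8'))
    print('rolls left',[P[l==i].mean(0).round(3).tolist() for i in range(1,kk) if st[i,4]>400])
for n in ('side','scene'):
    grab(n);P,ok,p=cloud(n);z=P[...,2];hsv=cv2.cvtColor(p,cv2.COLOR_RGB2HSV)
    m=ok&(z>.16)&(z<.30)&(hsv[...,1]>90)&(hsv[...,0]<25)&(abs(P[...,0]-.568)<.07)&(abs(P[...,1]+.178)<.06)
    print(n,m.sum(),np.percentile(z[m],[1,99]) if m.any() else '')
    a=-.2925;X=np.array([np.cos(a),np.sin(a)]);Y=np.array([-X[1],X[0]]);O=np.array([.646,-.1395]);h=(P[...,:2]-O)@X
    m=ok&(abs(z-.112)<.005)&(h<-.1)&(h>-.24)&(abs((P[...,:2]-O)@Y-.03)<.15);print('front',m.sum(),np.percentile(h[m],[5,50,95]).round(4) if m.any() else '')
E
```

```text
17.7 [ 0.47704653 -0.16941699  0.25928232] 0.04137972444485592 24.993735551834106 [ 0.05871762  0.2788151  -1.37160317]
11946 [ 0.5721 -0.1784  0.2397] [ 0.4806 -0.2013  0.2172] [ 0.6011 -0.1554  0.2983]
tool [ 0.0947  0.     -0.0227]
rolls left [[0.588, -0.012, 0.098], [0.573, -0.097, 0.1]]
17.75 [ 0.47712593 -0.16944341  0.25941505] 0.04139899012046427 24.99374359846115 [-0.43547999  0.17373406 -2.01246509]
11937 [ 0.5721 -0.1784  0.2399] [ 0.4807 -0.2013  0.2181] [ 0.6011 -0.1554  0.2988]
tool [ 0.0947  0.     -0.0227]
rolls left [[0.588, -0.012, 0.098], [0.573, -0.097, 0.1]]
side 108 [0.20489264 0.24722691]
front 151 [-0.183  -0.1777 -0.1717]
scene 161 [0.20702656 0.24918294]
front 289 [-0.181  -0.1756 -0.1684]
```

```bash
python3 -c "
from rig import r
print(r.finish_job())"
```

```text
the job is handed in; nothing more can be done
None
```

The job is handed in: the drawer is pulled out to its stop, and the long roll is held still in the closed tongs with its underside about 95 mm above the drawer front's top edge (middle about 113 mm). Both round rolls are still in the drawer. My first try at the handle closed on top of the bar, because the fingers are about 24 mm shorter than stated; the second try gripped it.

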